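Check the block's thickness with the bridge height gauge

ROBOT

A 6-joint arm with a two-finger parallel gripper is mounted at the origin on the work surface. World frame = base frame: x ahead of the robot, y to its left, z up, the work surface at z = 0. Lengths are in m, angles in rad, forces in N, time in s.
With the tool pointing down it reaches from about 0.25 to 0.775 m from the base axis. Payload 4 kg.
Tool frame: the origin (TCP) lies at the very end of the fingers, on their centre line; the grasp point (between the pads) lies 19 mm behind it (robot.pinch_z is the distance from the TCP to the grasp point, in m); z points along the fingers, y is the line along which they close (so a half turn about z gives the same grasp; the last joint's range is limited). The gripper opens to 94 mm and grips with 3 to 60 N. Pads are 16 mm wide; open, the fingers measure 119 mm over their backs; the gripper's body (75 mm by 177 mm) begins 78 mm behind the grasp point.
Start: joints at [1.111, 0.087, 1.371, -0, 1.684, -0.103], TCP at [0.192, 0.515, 0.206] pointing down, gripper open.
Joint ranges: [-3.1, 3.1], [-0.76, 2.03], [0.27, 2.55], [-1.08, 4.22], [0.17, 2.65], [-2.57, 2.57]. Speed limits (rad/s): [2.79, 2.79, 3.14, 3.14, 3.14, 3.14].

INTERFACE

Orientations are given as [roll, pitch, yaw] about the fixed x, y, z axes, in that order (R = Rz(yaw) Ry(pitch) Rx(roll)).
In Python, from bench import robot gives the robot as it stands.
- The arm moves only by the tool arm_command, never from a script. Its argument "targets" is one flat list of numbers, 7 for each row, row after row: the turn, a rotation vector about the tool's x, y, z in degrees, then the shift along the tool's x, y, z in mm, then the closure, from -1 (fully open) to 1 (shut). In form: [ax, ay, az, x, y, z, hand, ax, ay, az, x, y, z, hand, ...]. A call has 1 to 20 rows; each row is the pose to reach, as a shift and turn from the pose commanded when the call began, along the tool's axes at that moment; what a row does not reach only later rows make up. A row lasts 1/10 s, in which the tool goes at most 50 mm and 8.59 degrees, less where a joint would pass 70% of its speed; a pose out of reach is approached as far as the arm can. A call with a gripper value outside its range is refused whole. The fingers move at their own pace and stop on an object; the grip force is fixed at half the most. Time passes only in rows, so rows that repeat a pose let the fingers close. It gives the time, the measured TCP pose, the force, the opening and the grip force at its end, in the units of the state.
- robot.get_obs(): the state, without advancing time (a new reading comes with each control period).
- robot.snapshot(name): name is "side" or "top"; returns a dict with "color" (480x640x3 uint8, red, green, blue), "range_z" (480x640 float32, m along the optical axis (not along the pixel's ray), 0 where there is no reading), "fx", "fy", "cx", "cy" (pixels), "T" (4x4, takes a point from camera to world coordinates). Camera axes: x right, y down, z forward; pixel columns grow to the right and rows downward; lengths in m; the calibration is good to about 2 mm. A picture is of the moment at which its call begins.
- robot.close_job(): hands the job in; it is judged then, once.
The state is a dict: "time": time; "joint_positions": joint angles; "qvel": joint speeds; "joint_torque": joint torques, N m; "tool_pos": TCP position; "ee_rot": TCP orientation; "wrist_force": force on the tool from outside, world axes, zero at the start; "wrist_torque": the same for the moment, N m; "width": finger opening in m; "finger_force": force on a finger pad.
Only numpy, scipy, OpenCV 4.12 (cv2) and the standard library are available. Lean on these libraries where they do the work, as an engineer would, in place of code of your own. Each camera call takes 0.05 s, during which the arm holds its last target. There are 200 camera calls.

TASK

Measure the plain rectangular wooden block with the height gauge: pick the gauge up, and lower it gently so that it stands squarely across the block, one leg on the bench either side of the long faces, with its sprung foot resting near the middle of the block's top. Do not move the block, and leave the gauge standing there.

Things in the scene. Friction and masses are not known exactly. Their poses are not given: they have to be found in the camera images.
- gauge: Loose bridge gauge, 0.4 kg, upright. Origin: centre of underside, at bench level, under the foot's centre; z up. Two legs carry a beam with a grey head on its middle. Along x 116 mm over the legs, 84 clear between; along y feet 56, the rest 30. Beam z 54-70 mm, head z 70-114, 36 in x by 30 in y: grip it across y (scales are on the x faces). Both x directions are equivalent.
- gauge_foot (a joint): The gauge's sprung foot, a steel disc 18 mm across on the gauge's centre line, in m. 0: fully down, its face 6 mm above the gauge's underside; grows as it is pushed up, to 0.036. Standing over a part it reads the part's height minus 6 mm. The spring pushes down with about 0.5 to 1.5 N, less than the gauge's weight.
- block: Loose rectangular wooden block lying flat, 90 mm long (x), 44 wide (y), 28 high. Origin: centre of its underside; z up. Not to be confused with a thin strip 120 x 30 x 12 mm and a round dowel offcut, 36 mm across and 40 high, standing on end, of the same wood; the three exchange places between starts.

How it is judged:
At the end, for the whole second after the job is handed in: Gauge upright (3 deg), at rest, both legs on the bench astride the block and square to it (17 deg), foot pressing on the block's top within 25 mm of the middle along it and 18 mm across, joint 22 mm +-3 mm; block flat, within 20 mm of where it was (x of gauge in the frame of block between -0.025 and 0.025 m and y of gauge in the frame of block between -0.018 and 0.018 m and angle between the x axis of gauge and the y axis of block, either way round below 0.3 rad and value of joint gauge_foot between 0.019 and 0.025 m and contact force between gauge and block above 0.2 N and height (world z) of gauge below 0.004 m and angle between each of gauge, block's own z axis and vertical below 0.06 rad and distance of block from where it was at the start of the episode below 0.02 m and linear speed of gauge below 0.02 m/s); the robot touches nothing.
It fails at once if the block is struck or squeezed by the gauge with more than 15 N (contact force between gauge and block above 15 N).
It fails at once if the gauge is dropped onto the block or its bench place (faster than 0.5 m/s within 60 mm of the bench, over the block) (linear speed of gauge above 0.5 m/s and horizontal distance between gauge and block below 0.05 m and height (world z) of gauge below 0.06 m).
It fails at once if the block is shoved more than 25 mm from where it lay (distance of block from where it was at the start of the episode above 0.025 m).
It fails at once if the gauge is knocked over (angle between gauge's own z axis and vertical above 0.8 rad).
It also fails if it takes over 32 s, if anything falls off the work surface, if the arm or the gripper's body presses on something with over 40 N, if the wrist force passes 120 N, or if a joint passes its speed limit or range.

## Working session

There is one attempt and no reset: what is moved stays moved. The work goes in short steps, Python scripts to look and compute and a tool call to move; the robot and the scene stay as the last step left them, time stands still between calls to the robot, and variables do not carry over. Pictures are saved under pics/ and viewed, at most 10 in all, crops included, and the job is handed in when it is done.

Besides the shell and the picture viewer there is one more tool, called after "Request:" as name(argument=value, ...), one argument or row to a line, values as JSON. arm_command: Moves the arm, as the interface text tells. Its arguments: {"type":"object","properties":{"targets":{"type":"array"}},"required":["targets"]}

```bash
mkdir -p pics; cat > h.py <<'E'
import numpy as np, cv2
from bench import robot
def pts(s):
    z=s["range_z"]; v,u=np.mgrid[:480,:640]
    P=np.stack([(u-s["cx"])/s["fx"]*z,(v-s["cy"])/s["fy"]*z,z,np.ones_like(z)],-1)@s["T"].T
    P=P[...,:3]; P[z==0]=np.nan; return P
E
python3 - <<'E'
from h import *
o=robot.get_obs(); print(o["time"],o["tool_pos"],o["ee_rot"],o["width"])
for n in("top","side"):
    s=robot.snapshot(n); np.savez(n+".npz",**s); cv2.imwrite(f"pics/{n}0.png",s["color"][...,::-1]); print(s["T"].round(3))
    P=pts(s); m=(np.nan_to_num(P[...,2])>0.008)
    k,l,st,c=cv2.connectedComponentsWithStats(m.astype(np.uint8))
    for i in range(1,k):
        if st[i,4]>80:
            q=P[l==i]; print(n,st[i],c[i].round(),np.nanmedian(q,0).round(3),np.nanmax(q[:,2]).round(3))
E
```

```text
0.0 [0.19187266 0.51487532 0.20434233] [-3.13948339e+00 -2.08359371e-04  2.78482570e+00] 0.09396889754099468
[[-0.022 -0.978  0.206  0.358]
 [-1.     0.021 -0.008  0.023]
 [ 0.003 -0.206 -0.979  0.976]
 [ 0.     0.     0.     1.   ]]
top [ 495    8  143   89 7829] [567.  51.] [ 0.881 -0.431  0.04 ] 0.067
top [  39   19   85   86 4876] [81. 61.] [0.842 0.408 0.114] 0.121
top [ 331   18   28   57 1236] [344.  47.] [ 0.869 -0.027  0.083] 0.136
top [  133    22   173    66 10754] [220.  54.] [0.876 0.19  0.051] 0.058
top [   0   44   50  110 3681] [ 19. 104.] [0.773 0.507 0.079] 0.17
top [ 300   76  171   84 3652] [365. 115.] [ 0.779 -0.022  0.026] 0.071
top [ 180  109   92   78 1014] [237. 138.] [0.738 0.155 0.023] 0.033
top [ 422  151   37   68 1158] [440. 185.] [ 0.643 -0.188  0.013] 0.019
top [  0 176  17  53 575] [  6. 201.] [0.625 0.548 0.029] 0.059
top [ 157  231   50   78 2101] [177. 269.] [0.495 0.245 0.072] 0.12
top [324 244  22  24 421] [334. 256.] [ 0.518 -0.001  0.041] 0.046
top [ 461  263   33   56 1616] [477. 290.] [ 0.458 -0.233  0.029] 0.035
top [377 308  42 112 818] [39
[... 168 characters left out ...]
[    0     0   640   198 79147] [356.  69.] [ 0.884 -0.798  0.21 ] 0.442
side [ 323  103   70   54 2485] [352. 129.] [ 0.722 -0.612  0.083] 0.132
side [ 221  131   91   49 3171] [266. 155.] [ 0.867 -0.381  0.043] 0.062
side [    0   155   274   177 13416] [106. 246.] [0.84  0.132 0.047] 0.131
side [290 200  52  24 459] [315. 211.] [ 0.64  -0.185  0.012] 0.015
side [387 204  52  27 921] [413. 216.] [ 0.457 -0.217  0.027] 0.03
side [326 248  25  30 640] [338. 262.] [0.517 0.01  0.032] 0.042
side [ 141  258   21   93 1057] [150. 292.] [0.726 0.172 0.021] 0.027
side [498 275  26  17 155] [508. 282.] [ 0.279 -0.085  0.009] 0.01
side [ 207  295  120  140 7610] [268. 357.] [0.49  0.261 0.07 ] 0.116
```

View pics/top0.png

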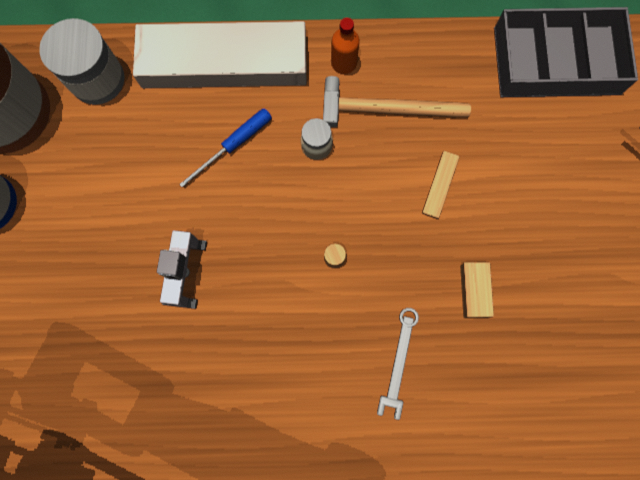

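View pics/side0.png

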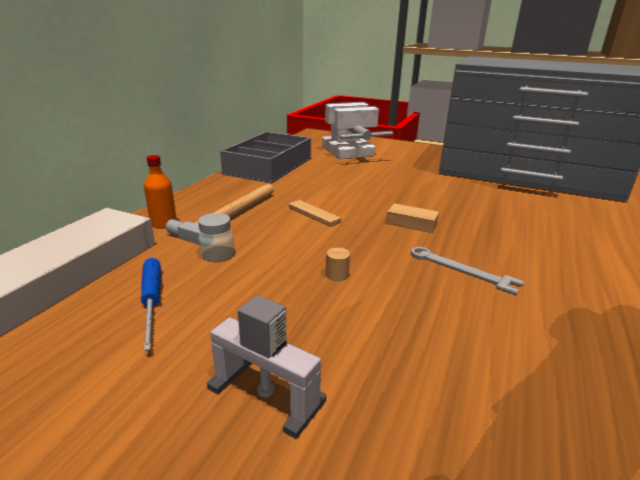

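```bash
python3 - <<'E'
from h import *
def rect(q,t):
    (c,wh,a)=cv2.minAreaRect((q[:,:2]*1000).astype(np.float32)); print(t,len(q),np.round(c,1),np.round(wh,1),round(a,1),"zmed",np.median(q[:,2]).round(4), "mean",(q.mean(0)*1000).round(1))
B=[];G=[]
for n in("top","side"):
    P=pts(np.load(n+".npz"));P=np.nan_to_num(P)
    x,y,z=P[...,0],P[...,1],P[...,2]
    b=(abs(x-.458)<.09)&(abs(y+.23)<.09)
    q=P[b&(z>.021)&(z<.04)]; rect(q,n+" blocktop"); B.append(q)
    g=(abs(x-.49)<.1)&(abs(y-.25)<.1)
    for lo,hi in((.105,.125),(.062,.078),(.01,.05)):
        q=P[g&(z>lo)&(z<hi)]; rect(q,n+f" g{lo}")
    rect(P[g&(z>.01)],n+" gall")
E
```

```text
top blocktop 1517 [ 459.1 -235.7] [45.  89.6] 89.2 zmed 0.0293 mean [ 458.5 -234.8   29.1]
top g0.105 531 [500.5 251.2] [31.1 37.9] 82.1 zmed 0.1152 mean [499.8 250.2 114.9]
top g0.062 1008 [500.5 251. ] [ 31.2 115.8] 81.9 zmed 0.0715 mean [497.8 249.4  71.2]
top g0.01 303 [500.5 250.6] [ 54.8 116.2] 81.8 zmed 0.0143 mean [493.6 237.2  20.8]
top gall 2067 [500.5 250.6] [ 54.8 116.2] 81.8 zmed 0.0721 mean [497.1 246.8  75.9]
side blocktop 605 [ 459.3 -235.4] [46.3 89.4] 89.7 zmed 0.0285 mean [ 457.8 -229.5   27.5]
side g0.105 1114 [500.2 251.6] [30.9 37.5] 82.8 zmed 0.1142 mean [498.  255.3 112.8]
side g0.062 2374 [500.7 251.5] [ 31.4 116.7] 82.2 zmed 0.0702 mean [491.  258.4  69.7]
side g0.01 2130 [500.9 252.3] [ 56.  117.1] 83.0 zmed 0.0244 mean [492.3 260.3  25.7]
side gall 7368 [500.9 252.3] [ 56.  117.1] 83.0 zmed 0.0698 mean [492.5 259.5  65.5]
```

Top view: gauge at about (180,270), with its long axis near world x. The block is at (478,290), long axis along x. The dowel is at (335,256) and the strip at (440,185). The side view agrees and shows the gauge upright. I'll move above the gauge head first.

Request:
arm_command(
  targets=[0,0,-4,-95,-35,5,-1,0,0,-8,-143,-52,10,-1,0,0,-12.7,-191,-70,15,-1,0,0,-12.7,-239,-87,20,-1,0,0,-12.7,-286,-104,20,-1,0,0,-12.7,-334,-122,20,-1,0,0,-12.7,-381,-139,20,-1,0,0,-12.7,-381,-139,20,-1,0,0,-12.7,-381,-139,20,-1,0,0,-12.7,-381,-139,20,-1,0,0,-12.7,-381,-139,20,-1,0,0,-12.7,-381,-139,20,-1],
)

```text
time: 1.3
tool_pos: [0.4994, 0.2533, 0.1856]
ee_rot: [3.141, -0.0, 3.009]
wrist_force: [0.8, 0.0, 0.2]
width: 0.0941
finger_force: 0.0
```

Request:
arm_command(
  targets=[0,0,0,-1,-2,30,-1,0,0,0,-1,-2,60,-1,0,0,0,-1,-2,85,-1,0,0,0,-1,-2,100,-1,0,0,0,-1,-2,108,-1,0,0,0,-1,-2,110,-1,0,0,0,-1,-2,110,-1,0,0,0,-1,-2,110,1,0,0,0,-1,-2,110,1,0,0,0,-1,-2,110,1,0,0,0,-1,-2,110,1,0,0,0,-1,-2,110,1,0,0,0,-1,-2,110,1,0,0,0,-1,-2,110,1,0,0,0,-1,-2,110,1],
)

```text
time: 2.8
tool_pos: [0.5013, 0.2499, 0.0755]
ee_rot: [3.142, -0.0, 3.006]
wrist_force: [-0.5, 0.5, -0.0]
width: 0.0338
finger_force: 0.0
```

Request:
arm_command(
  targets=[0,0,0,0,0,0,1,0,0,0,0,0,0,1,0,0,0,0,0,0,1,0,0,0,0,0,0,1],
)

```text
time: 3.2
tool_pos: [0.5013, 0.2501, 0.0754]
ee_rot: [3.141, -0.0, 3.007]
wrist_force: [0.8, 1.2, -0.9]
width: 0.0298
finger_force: 30.0
```

Request:
arm_command(
  targets=[0,0,0,0,0,-5,1,0,0,0,0,0,-15,1,0,0,0,0,0,-30,1,0,0,0,0,0,-45,1,0,0,0,0,0,-60,1,0,0,0,0,0,-75,1,0,0,0,0,0,-85,1,0,0,0,0,0,-90,1,0,0,0,0,0,-90,1,0,0,0,0,0,-90,1],
)

```text
time: 4.2
tool_pos: [0.501, 0.2498, 0.1648]
ee_rot: [-3.141, -0.001, 3.006]
wrist_force: [0.5, -0.1, -4.4]
width: 0.0295
finger_force: 30.0
```

```bash
python3 - <<'E'
from h import *
o=robot.get_obs(); print(o["time"],o["tool_pos"],o["ee_rot"],o["width"],o["wrist_force"])
for n in("top","side"):
    s=robot.snapshot(n); P=np.nan_to_num(pts(s)); x,y,z=P[...,0],P[...,1],P[...,2]
    cv2.imwrite(f"pics/{n}1.png",s["color"][...,::-1])
    g=(abs(x-.5)<.09)&(abs(y-.25)<.09)
    for lo,hi in((.152,.166),(.07,.166)):
        q=P[g&(z>lo)&(z<hi)]
        if len(q)>20:
            print(n,len(q),cv2.minAreaRect((q[:,:2]*1000).astype(np.float32)),q[:,2].min(),np.median(q[:,2]))
E
```

```text
4.2 [0.5009556  0.24979187 0.16482562] [-3.14108953e+00 -1.07919776e-03  3.00640166e+00] 0.029538575182786908 [ 0.47231318 -0.06773374 -4.38367472]
top 197 ((501.9601135253906, 242.38038635253906), (14.945813179016113, 110.35857391357422), 82.69451141357422) 0.15200169650700157 0.1602615031174025
top 430 ((498.290771484375, 240.6383514404297), (24.509920120239258, 117.65961456298828), 89.7751693725586) 0.0920630560575415 0.14844308472367446
side 2391 ((500.08135986328125, 252.18824768066406), (33.18250274658203, 116.31378936767578), 82.91679382324219) 0.15200427323447743 0.15931044218443507
side 7263 ((500.0286560058594, 250.67843627929688), (57.30229568481445, 116.96907806396484), 82.01933288574219) 0.08938068648298497 0.13568411565464875
```

Request:
arm_command(
  targets=[0,0,1,0,-5,0,1,0,0,3,-1,-15,0,1,0,0,6,-2,-35,0,1,0,0,10,-3,-63,0,1,0,0,15,-4,-91,0,1,0,0,20,-5,-119,0,1,0,0,25,-7,-147,0,1,0,0,30,-8,-175,0,1,0,0,35,-9,-203,0,1,0,0,40,-11,-231,0,1,0,0,45,-12,-259,0,1,0,0,50,-13,-287,0,1,0,0,55,-15,-315,0,1,0,0,60,-16,-343,0,1,0,0,65,-17,-371,0,1,0,0,70,-18,-399,0,1,0,0,75,-20,-427,0,1,0,0,79,-21,-452,0,1,0,0,82,-22,-475,0,1,0,0,83,-22,-488,0,1],
)

```text
time: 6.3
tool_pos: [0.4563, -0.2387, 0.1653]
ee_rot: [-3.141, 0.001, 1.554]
wrist_force: [-0.3, 1.1, -4.9]
width: 0.0297
finger_force: 30.0
```

Request:
arm_command(
  targets=[0,0,0,0,0,0,1,0,0,0,0,0,0,1,0,0,0,0,0,0,1,0,0,0,0,0,0,1],
)

```text
time: 6.7
tool_pos: [0.4575, -0.2356, 0.1655]
ee_rot: [3.141, -0.0, 1.559]
wrist_force: [-0.4, 1.0, -4.8]
width: 0.0297
finger_force: 30.0
```

```bash
python3 - <<'E'
from h import *
o=robot.get_obs(); print(o["time"],o["tool_pos"],o["ee_rot"],o["width"],o["wrist_force"])
for n in("top","side"):
    s=robot.snapshot(n); P=np.nan_to_num(pts(s)); x,y,z=P[...,0],P[...,1],P[...,2]
    cv2.imwrite(f"pics/{n}2.png",s["color"][...,::-1])
    g=(abs(x-.459)<.08)&(abs(y+.235)<.08)
    for lo,hi in((.152,.164),(.08,.164),(.08,.1),(.021,.04)):
        q=P[g&(z>lo)&(z<hi)]
        if len(q)>20:
            print(n,lo,len(q),cv2.minAreaRect((q[:,:2]*1000).astype(np.float32)),q[:,2].min(),np.median(q[:,2]))
E
```

```text
6.7 [ 0.45753615 -0.23557621  0.16554931] [ 3.14136221e+00 -3.65966899e-04  1.55943344e+00] 0.02974375683330331 [-0.42201307  0.98241604 -4.82149088]
top 0.152 620 ((457.0304870605469, -202.13870239257812), (51.5744514465332, 30.388174057006836), 89.48589324951172) 0.15203431278368762 0.16117073060082387
top 0.08 1026 ((457.52886962890625, -201.80645751953125), (56.47640609741211, 51.61098098754883), 0.6354138851165771) 0.09132061929425872 0.15946664003760502
top 0.08 72 ((457.32379150390625, -184.39503479003906), (16.807071685791016, 56.40976333618164), 89.89994812011719) 0.09132061929425872 0.09851347575997677
top 0.021 886 ((459.08856201171875, -236.01840209960938), (45.15706253051758, 89.30976867675781), 89.07183837890625) 0.021100297367235954 0.029376984854069588
side 0.152 291 ((456.8205871582031, -230.664794921875), (111.7567367553711, 30.23946189880371), 89.17597198486328) 0.15203020442682685 0.16031347921377742
side 0.08 1374 ((457.0062561035156, -234.1022186279297), (119.88622283935547, 56.349369049072266), 89.2964859008789) 0.0907251228441483 0.12460237419304719
side 0.08 234 ((457.05291748046875, -230.47267150878906), (112.43146514892578, 56.349239349365234), 89.2988052368164) 0.0907251228441483 0.09566476343377575
side 0.021 601 ((459.3416442871094, -236.07862854003906), (89.34514617919922, 48.7369384765625), 0.24647320806980133) 0.02110655597202654 0.028482324501178102
```

View pics/side2.png

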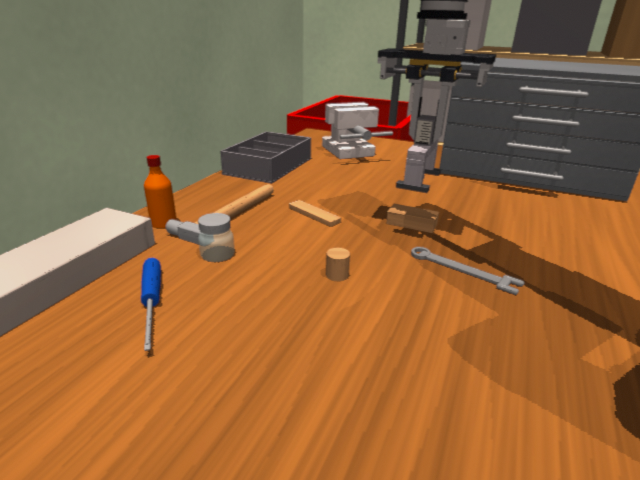

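The gauge hangs upright and square at about (415,130), directly over the block at (412,218), within about 2 mm. I'll lower it next.

Request:
arm_command(
  targets=[0,0,0,0,-1,8,1,0,0,0,0,-1,20,1,0,0,0,0,-1,32,1,0,0,0,0,-1,44,1,0,0,0,0,-1,52,1,0,0,0,0,-1,57,1,0,0,0,0,-1,61,1,0,0,0,0,-1,65,1,0,0,0,0,-1,69,1,0,0,0,0,-1,73,1,0,0,0,0,-1,76,1,0,0,0,0,-1,79,1,0,0,0,0,-1,82,1,0,0,0,0,-1,84,1,0,0,0,0,-1,86,1,0,0,0,0,-1,87,1,0,0,0,0,-1,88,1,0,0,0,0,-1,88,1,0,0,0,0,-1,88,1,0,0,0,0,-1,88,1],
)

```text
time: 8.8
tool_pos: [0.4563, -0.2365, 0.0775]
ee_rot: [-3.142, -0.0, 1.558]
wrist_force: [1.3, 0.6, -3.3]
width: 0.0298
finger_force: 30.0
```

Request:
arm_command(
  targets=[0,0,0,0,0,0.5,1,0,0,0,0,0,1,1,0,0,0,0,0,1,1,0,0,0,0,0,1,1],
)

```text
time: 9.2
tool_pos: [0.4563, -0.2366, 0.0764]
ee_rot: [-3.142, -0.0, 1.558]
wrist_force: [0.1, -0.2, -3.3]
width: 0.0301
finger_force: 30.0
```

Request:
arm_command(
  targets=[0,0,0,0,0,0.4,1,0,0,0,0,0,0.8,1,0,0,0,0,0,1,1,0,0,0,0,0,1,1],
)

```text
time: 9.6
tool_pos: [0.4564, -0.2365, 0.0754]
ee_rot: [3.142, -0.0, 1.558]
wrist_force: [-0.2, -0.4, -2.4]
width: 0.0298
finger_force: 30.0
```

Contact is just starting. I'll go 0.4 mm further, then open and lift straight up.

Request:
arm_command(
  targets=[0,0,0,0,0,0.4,1,0,0,0,0,0,0.4,1,0,0,0,0,0,0.4,1],
)

```text
time: 9.9
tool_pos: [0.4564, -0.2366, 0.0754]
ee_rot: [3.141, 0.0, 1.558]
wrist_force: [-0.4, -0.1, 0.3]
width: 0.0301
finger_force: 30.0
```

Request:
arm_command(
  targets=[0,0,0,0,0,0,0.2,0,0,0,0,0,0,0,0,0,0,0,0,0,-0.5,0,0,0,0,0,0,-1,0,0,0,0,0,0,-1,0,0,0,0,0,0,-1,0,0,0,0,0,0,-1,0,0,0,0,0,0,-1,0,0,0,0,0,0,-1,0,0,0,0,0,0,-1],
)

```text
time: 10.9
tool_pos: [0.4563, -0.2365, 0.075]
ee_rot: [3.142, -0.0, 1.558]
wrist_force: [0.4, 0.4, 0.1]
width: 0.0941
finger_force: 0.0
```

Request:
arm_command(
  targets=[0,0,0,0,0,-10,-1,0,0,0,0,0,-30,-1,0,0,0,0,0,-60,-1,0,0,0,0,0,-90,-1,0,0,0,0,0,-120,-1,0,0,0,0,0,-140,-1,0,0,0,0,0,-150,-1,0,0,0,0,0,-150,-1,0,0,0,0,0,-150,-1],
)

```text
time: 11.8
tool_pos: [0.456, -0.2364, 0.2242]
ee_rot: [-3.14, -0.001, 1.558]
wrist_force: [-0.2, 0.4, -0.8]
width: 0.0938
finger_force: 0.0
```

```bash
python3 - <<'E'
from h import *
for n in("top","side"):
    s=robot.snapshot(n); P=np.nan_to_num(pts(s)); x,y,z=P[...,0],P[...,1],P[...,2]
    cv2.imwrite(f"pics/{n}3.png",s["color"][...,::-1])
    g=(abs(x-.459)<.08)&(abs(y+.235)<.08)
    for lo,hi in((.1,.125),(.062,.078),(.006,.018),(.023,.034)):
        q=P[g&(z>lo)&(z<hi)]
        if len(q)>20: print(n,lo,len(q),cv2.minAreaRect((q[:,:2]*1000).astype(np.float32)),np.median(q[:,2]))
E
```

```text
top 0.1 562 ((455.284912109375, -234.9875030517578), (40.460819244384766, 29.99772071838379), 89.23442077636719) 0.1148606359488582
top 0.062 870 ((454.932861328125, -235.63580322265625), (116.4541015625, 29.818763732910156), 88.9413070678711) 0.07132851586274769
top 0.006 366 ((457.3822326660156, -226.74551391601562), (141.7363739013672, 160.28709411621094), 86.75699615478516) 0.011138118073579006
top 0.023 943 ((454.667236328125, -228.5715789794922), (95.867431640625, 97.97190856933594), 33.54301834106445) 0.029209405503264896
side 0.1 254 ((455.6972961425781, -233.61668395996094), (37.80827331542969, 30.475019454956055), 89.51866912841797) 0.11194812865708324
side 0.062 339 ((455.1781921386719, -233.46237182617188), (115.2303695678711, 29.856342315673828), 88.98468780517578) 0.07045224494381436
side 0.006 376 ((446.9784851074219, -218.12130737304688), (107.39567565917969, 83.85235595703125), 46.30469512939453) 0.0111392196727228
side 0.023 478 ((454.9725646972656, -226.9710235595703), (94.44061279296875, 96.80992889404297), 34.73146057128906) 0.02856817389253713
```

View pics/side3.png

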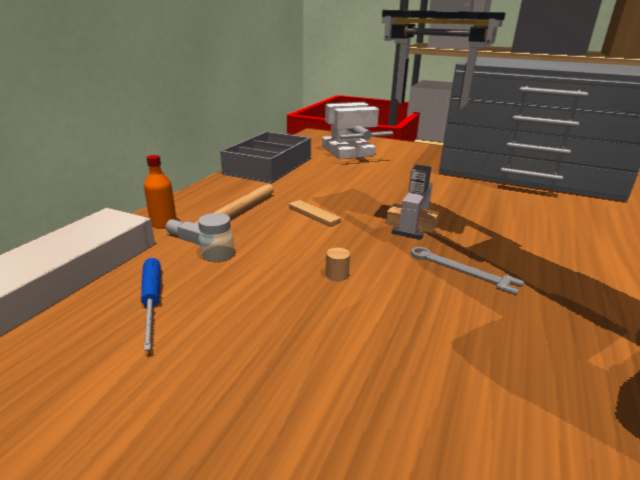

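The gauge stands upright across the block at about (413,205). Its head top is at z 114 mm and its beam at 70 mm, the same heights as when it stood on the bench. It is about 4 mm off the block's middle, and the gripper is clear, so I'll hand in.

```bash
python3 -c "from bench import robot; print(robot.close_job())"
```

```text
the job is handed in; nothing more can be done
None
```

The gauge is standing squarely across the block with its foot about 4 mm from the middle, the gripper is clear, and the job was handed in at about 12 s; no verdict came back, and I checked only with the cameras and wrist force, not the foot-joint reading.

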